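Swing out the folded drain hook, re-hang the dip carrier, fold the emptied hook

TASK

The dip carrier has drained: lift the empty folded hook out of its rest and swing it out, feeling for where it drops and locks without forcing it, then move the carrier from its hook onto that one, hanging free with its hanger on the bar. Then lift the emptied hook, fold it flat along the rail and let it drop back into its rest. Hang the carrier gently, never set it down or drop it, and leave the things round about where they are.

Things in the scene. Friction and masses are not known exactly. Their poses are not given: they have to be found in the camera images.
- rail: bench drain rail: steel flat bar 440 x 8 x 40 mm, its top 165 mm above the bench, on two posts with feet, over a shallow steel pan (rim 26 mm high, reaching 170 mm in front of the rail). Origin: under the bar's middle at bench height; x square to the rail, away from the robot, y along it to the left
- bracket_a: steel bracket of the hook that carries the dip carrier at the start and stands out. A 56 mm wide angle bolted to the rail's front face with a level ledge whose top is 160 mm above the bench. Origin: on the hook's upright pivot axis, at bench height, 26 mm in front of the rail bar's middle; x points from the robot's side towards the rail (square to it), y along the rail to the left, z up
- bracket_b: steel bracket of the hook that is empty and folded at the start. A 56 mm wide angle bolted to the rail's front face with a level ledge whose top is 160 mm above the bench. Origin: on the hook's upright pivot axis, at bench height, 26 mm in front of the rail bar's middle; x points from the robot's side towards the rail (square to it), y along the rail to the left, z up
- hook_a (a joint): swing of the hook on bracket_a, rad: 0 folded (bar along the rail, pointing to the bracket's -y), growing as it swings clockwise seen from above to about 1.57 (pointing to -x, towards the robot). It starts locked out at 1.57; its folded notch lies at 0. An 8 mm dog under the hub, 20 mm from the pivot, sits in a 9.5 mm notch: 0.04 rad of play either way
- hook_b (a joint): swing of the hook on bracket_b, rad: 0 folded (bar along the rail, pointing to the bracket's -y), growing as it swings clockwise seen from above to about 1.57 (pointing to -x, towards the robot). It starts folded. Its outer notch is in a hand-set collar: it lies anywhere from 1.25 to 1.89, not measured: find it by sweeping the lowered hook outwards until it drops 7 mm and stops dead
- pin_a (a point): grip point of the upturned round pin at the end of hook a: 10 mm thick, rising 30 mm above the bar's top; point 18 mm above the bar's top, 80 mm from the pivot. Height 206 mm when dropped in a notch, 213 riding on the collar, 219 at most. In a notch, over about 18 N sideways at the pin overloads the small dog (75 N at 20 mm radius)
- pin_b (a point): grip point of the upturned round pin at the end of hook b: 10 mm thick, rising 30 mm above the bar's top; point 18 mm above the bar's top, 80 mm from the pivot. Height 206 mm when dropped in a notch, 213 riding on the collar, 219 at most. Spring and weight press it down with 4 to 5 N; lift 7 mm or more to swing, then about 1 N at the pin moves it; it drops by itself over a notch unless gripped
- seat_a (a point): middle of the bar's top on hook a, 45 mm from the pivot axis, turning with the hook; x along the bar towards the pivot, z up. Bar 10 mm wide, 12 mm high; clear length between the hub (28 mm round, with a cap 11 mm higher than the bar) and the pin's 13 mm round foot about 59 mm
- seat_b (a point): middle of the bar's top on hook b, 45 mm from the pivot axis, turning with the hook; x along the bar towards the pivot, z up. Bar 10 mm wide, 12 mm high; clear length between the hub (28 mm round, with a cap 11 mm higher than the bar) and the pin's 13 mm round foot about 59 mm
- grip (a point): centre of the carrier's upright white ribbed grip tab: 24 mm wide across the hook bar, 12 mm along it, 34 mm high, this point 25 mm above saddle. Carrier about 0.3 kg, hangs below: from its saddle a frame of 118 mm width with two boards, its top edge 36 mm and its bottom 145 mm below saddle. x along the hook bar, away from the robot as hung, y across it
- saddle (a point): middle of the underside of the carrier's hanger, which rests on the hook bar; same axes as grip. The hanger is a C open to the carrier's +y: inside width 18 mm, a 10 mm deep lip on +y, a spine on -y that goes down to the frame, so the mouth below the lip is 26 mm high; hanger 16 mm long along the bar, 30 mm wide. Unhook: lift, then shift to its -y
- bottle: bystander: white round plastic bottle with screw cap, 48 mm round, 125 mm high, origin under its centre
- wipes: bystander: stack of white wipes, 106 x 122 x 45 mm, origin under its centre
- package: bystander: gilded metal package, 29 x 48 x 16 mm, origin under its centre

How it is judged:
On the way, in this order (a step that is already met when the one before it is completed fails the run):
1. the folded hook is swung out and has dropped into its outer notch (value of joint hook_b above 1.1 rad and z of pin_b in the frame of bracket_b below 0.2085 m), for 0.2 s.
2. the carrier hangs on that hook, let go (all of step 1 and x of saddle in the frame of seat_b between -0.024 and 0.026 m and y of saddle in the frame of seat_b between -0.006 and 0.006 m and z of saddle in the frame of seat_b between -0.003 and 0.003 m and angle between saddle's own z axis and vertical below 0.1 rad and contact force between the fingers and carrier below 0.2 N and linear speed of carrier below 0.03 m/s), for 0.3 s.
At the end, for the whole second after the job is handed in: hook_b is out (over 1.1 rad) and dropped in its notch (within 2.5 mm of fully down), the carrier hangs upright on its bar (saddle within 3 mm of the bar's top, within 6 mm of its middle line, between hub and pin), at rest and let go; hook_a is folded within 0.12 rad and dropped in its rest (all of step 2 and value of joint hook_a between -0.12 and 0.12 rad and z of pin_a in the frame of bracket_a below 0.2085 m); the robot touches nothing.
It fails at once if a hook's dog is forced against its bracket with over 75 N (about 19 N sideways at the pin) (contact force between hook_a and bracket_a above 75 N or contact force between hook_b and bracket_b above 75 N).
It fails at once if the carrier is pressed or knocked against a hook, the rail or a bracket with over 30 N (contact force between carrier and bracket_a above 30 N or contact force between carrier and bracket_b above 30 N or contact force between carrier and rail above 30 N).
It fails at once if the carrier is set down, dropped or tipped over 30 degrees (height (world z) of saddle below 0.165 m or angle between saddle's own z axis and vertical above 0.52 rad).
It fails at once if a bystander is shifted by more than 20 mm (distance of any of bottle, wipes, package from where it was at the start of the episode above 0.02 m).
It also fails if it takes over 72 s, if anything falls off the work surface, if the arm or the gripper's body presses on something with over 40 N, if the wrist force passes 120 N, or if a joint passes its speed limit or range.

ROBOT

A 7-joint arm with a two-finger parallel gripper is mounted at the origin on a cart in front of the work surface, level with it; the furniture and walls round the work are solid. World frame = base frame: x ahead of the robot, y to its left, z up, the work surface at z = 0. Lengths are in m, angles in rad, forces in N, time in s.
With the tool pointing down it reaches from about 0.425 to 1.025 m from the base axis. Payload 9.4 kg.
Tool frame: the origin (TCP) lies at the very end of the fingers, on their centre line; the grasp point (between the pads) lies 19 mm behind it (arm.pinch_z is the distance from the TCP to the grasp point, in m); z points along the fingers, y is the line along which they close (so a half turn about z gives the same grasp; the last joint's range is limited). The gripper opens to 85 mm and grips with 20 to 120 N. Pads are 22 mm wide; open, the fingers measure 114 mm over their backs; the gripper's body (76 mm by 85 mm) begins 54 mm behind the grasp point. The pads swing forward as they close: fully open they stand 13 mm farther back than shut.
Start: joints at [1.069, 0.599, -0.003, 1.599, 0.002, 0.943, -0.08], TCP at [0.299, -0.661, 0.231] pointing down, gripper open.
Joint ranges: [-2.57, 2.57], [-0.35, 1.97], [-1.29, 1.29], [0.11, 2.56], [-1.05, 4.19], [0.11, 1.86], [-2.63, 2.63]. Speed limits (rad/s): [2.22, 2.22, 3.01, 3.01, 3.14, 3.14, 3.14].

INTERFACE

Orientations are given as a rotation vector (axis times angle).
In Python, from plant import arm gives the robot as it stands.
- The arm moves only by the tool drive_tool, never from a script. Its argument "plan" is a list of rows, each a list of 3 entries, a list of its own where there are three numbers: the opening in per cent of the stroke, from 0 (shut) to 100 (fully open), then the shift along the tool's x, y, z scaled (see below), then the turn, a rotation vector about the tool's x, y, z scaled (see below). In form: [[gripper, [x, y, z], [rx, ry, rz]], ...]. A call has 1 to 20 rows; each row is the pose to reach, as a shift and turn from the pose commanded when the call began, along the tool's axes at that moment; what a row does not reach only later rows make up. The controller multiplies each number of a shift by 0.25 m and each number of a turn by 2 rad. A row lasts 1/10 s, in which the tool goes at most 50 mm and 8.59 degrees, less where a joint would pass 70% of its speed; a pose out of reach is approached as far as the arm can. A call with a number of a shift or a turn outside -1 to 1 is refused whole. A call with a gripper value outside its range is refused whole. The fingers move at their own pace and stop on an object; the grip force is fixed at half the most. Time passes only in rows, so rows that repeat a pose let the fingers close. It gives the time, the measured TCP pose, the force, the opening and the grip force at its end, in the units of the state.
- arm.sense(): the state, without advancing time (a new reading comes with each control period).
- arm.get_image(name): name is "scene" or "top"; returns a dict with "image" (400x640x3 uint8, red, green, blue), "depth" (400x640 float32, m along the optical axis (not along the pixel's ray), 0 where there is no reading), "fx", "fy", "cx", "cy" (pixels), "rvec" (rotation vector, rad) and "tvec" (3), from world to camera coordinates, as OpenCV has them. Camera axes: x right, y down, z forward; pixel columns grow to the right and rows downward; lengths in m; the calibration is good to about 2 mm. A picture is of the moment at which its call begins.
- arm.sign_off(): hands the job in; it is judged then, once.
Trained networks look in the newest picture that a camera, given by its name, has taken for a name from the list of things; names that differ only in an ending like _2 or _b are one class to them, and where a whole thing is asked for, a point or a joint stands for the part that bears it (a point fixed in the world has none). Each returns a list of dicts, best first, with "conf" (0 to 1); they miss things now and then, are a little off and sometimes report something else, mostly with a low value. They report only what shows in the picture. A call takes as long as a camera call.
- arm.find_in(target, camera): "centre" ([x, y, z] in m, in world coordinates, good to about 4 mm: the middle of the surface that is visible of it).
- arm.cut_out(target, camera): "pixels" (400x640 bool, what is visible of it).
- arm.landmark_of(target, camera): "centre" ([x, y, z] in m, in world coordinates, good to about 4 mm: a listed point, or the origin of a listed thing).
The state is a dict: "time_s": time; "qpos": joint angles; "dq": joint speeds; "joint_torque": joint torques, N m; "ee_pos": TCP position; "ee_rot": TCP orientation; "force": force on the tool from outside, world axes, zero at the start; "wrist_torque": the same for the moment, N m; "finger_gap": finger opening in m; "finger_force": force on a finger pad.
Only numpy, scipy, OpenCV 4.12 (cv2) and the standard library are available. Lean on these libraries where they do the work, as an engineer would, in place of code of your own. Each camera call takes 0.05 s, during which the arm holds its last target. There are 200 camera calls.

## Working session

There is one attempt and no reset: what is moved stays moved. The work goes in short steps, Python scripts to look and compute and a tool call to move; the robot and the scene stay as the last step left them, time stands still between calls to the robot, and variables do not carry over. Pictures are saved under pics/ and viewed, at most 10 in all, crops included, and the job is handed in when it is done.

Besides the shell and the picture viewer there is one more tool, called after "Emit:" as name(argument=value, ...) on one line, values as JSON. drive_tool: Moves the arm, as the interface text tells. Shifts and turns lie within -1 to 1; 1 stands for 0.25 m of shift or 2 rad of turn. Its arguments: {"type":"object","properties":{"plan":{"type":"array","items":{"type":"array"}}},"required":["plan"]}

```bash
ls; mkdir -p pics; cat > h.py <<'E'
import numpy as np,cv2
from plant import arm
from scipy.spatial.transform import Rotation as R
np.set_printoptions(precision=4,suppress=True)
def shot(c,name=None,crop=None,scale=1):
    d=arm.get_image(c)
    if name:
        im=d["image"][:,:,::-1]
        if crop: im=im[crop[1]:crop[3],crop[0]:crop[2]]
        cv2.imwrite(f"pics/{name}.png",cv2.resize(im,None,fx=scale,fy=scale,interpolation=cv2.INTER_CUBIC))
    return d
def pix(d,p):
    q,_=cv2.projectPoints(np.array(p,float).reshape(-1,1,3),d["rvec"],d["tvec"],np.array([[d["fx"],0,d["cx"]],[0,d["fy"],d["cy"]],[0,0,1]]),None)
    return q.reshape(-1,2)
def world(d,mask=None):
    v,u=np.mgrid[:400,:640]; z=d["depth"]
    P=np.stack([(u-d["cx"])/d["fx"]*z,(v-d["cy"])/d["fy"]*z,z],-1)
    Rm=cv2.Rodrigues(np.array(d["rvec"]))[0]
    return (P-np.array(d["tvec"]).ravel())@Rm
E
python3 - <<'E'
from h import *
s=arm.sense();print(s, arm.pinch_z)
for c in("scene","top"):
    d=shot(c,c+"0")
    print(c,d["fx"],"campos",-cv2.Rodrigues(np.array(d["rvec"]))[0].T@np.array(d["tvec"]).ravel())
    for t in["rail","bracket_a","bracket_b","pin_a","pin_b","seat_a","seat_b","grip","saddle","bottle","wipes","package"]:
        for r in arm.landmark_of(t,c)[:3]: print(t,np.array(r["centre"]),round(r["conf"],2),pix(d,r["centre"])[0].round())
E
```

```text
pics
{'time_s': 0.0, 'qpos': array([ 1.0693,  0.6001, -0.0025,  1.6001,  0.0018,  0.9429, -0.0798]), 'dq': array([ 0.0018,  0.0013, -0.0012, -0.0018,  0.0009,  0.0033, -0.0003]), 'joint_torque': array([  0.0008, -77.6438,   1.5645, -25.8005,   0.0122,   0.0089,
         0.    ]), 'ee_pos': array([ 0.2986, -0.6602,  0.2304]), 'ee_rot': array([-3.0696, -0.662 ,  0.0007]), 'force': array([-0.0482,  0.1286, -0.0952]), 'wrist_torque': array([-0.0134, -0.0061, -0.0085]), 'finger_force': 0.0, 'finger_gap': 0.085458161203635} 0.0187
scene 515.2221911997794 campos [-0.3813  0.5447  1.2073]
pin_a [0.5887 0.0582 0.2016] 0.72 [320. 175.]
pin_a [ 0.4951 -0.0646  0.2051] 0.63 [374. 182.]
pin_b [0.5887 0.0582 0.2016] 0.72 [320. 175.]
pin_b [ 0.4951 -0.0646  0.2051] 0.63 [374. 182.]
seat_a [0.596  0.0953 0.1925] 0.77 [308. 179.]
seat_a [ 0.5277 -0.068   0.1838] 0.55 [369. 180.]
seat_b [0.596  0.0953 0.1925] 0.77 [308. 179.]
seat_b [ 0.5277 -0.068   0.1838] 0.55 [369. 180.]
grip [ 0.5273 -0.0682  0.2142] 0.77 [370. 172.]
grip [0.587  0.0598 0.2024] 0.49 [320. 175.]
saddle [ 0.5291 -0.0686  0.185 ] 0.
[... 338 characters left out ...]
.2102] 0.72 [383. 208.]
pin_a [0.5918 0.061  0.2097] 0.56 [330. 169.]
pin_b [ 0.4961 -0.0669  0.2102] 0.72 [383. 208.]
pin_b [0.5918 0.061  0.2097] 0.56 [330. 169.]
seat_a [0.5999 0.0969 0.1912] 0.77 [315. 167.]
seat_a [ 0.5297 -0.0748  0.1856] 0.62 [385. 197.]
seat_b [0.5999 0.0969 0.1912] 0.77 [315. 167.]
seat_b [ 0.5297 -0.0748  0.1856] 0.62 [385. 197.]
grip [ 0.5225 -0.074   0.2106] 0.85 [386. 197.]
grip [ 0.5262 -0.0641  0.1871] 0.28 [381. 198.]
saddle [ 0.5257 -0.0624  0.1859] 0.85 [380. 198.]
saddle [0.5895 0.0619 0.2079] 0.67 [330. 170.]
bottle [ 0.5963 -0.271   0.0014] 0.98 [444. 189.]
wipes [ 0.4203  0.4112 -0.0001] 0.6 [201. 247.]
package [ 0.4116 -0.2571  0.002 ] 0.52 [442. 254.]
```

```bash
python3 - <<'E'
from h import *
d=shot("scene","s1",(270,120,440,250),4.6)
t=shot("top","t1",(270,120,440,250),4.6)
for n,d in(("s",d),("t",t)):
    W=world(d); 
    # rail top edge points, z 0.16..0.168
    z=W[...,2]; m=(z>0.161)&(z<0.169)&(W[...,0]>.58)&(W[...,0]<.68)
    P=W[m]; print(n,m.sum(),P.min(0),P.max(0))
    # fit only those beyond bracket
    a=np.polyfit(P[:,1],P[:,0],1); print("x=a*y+b",a)
    for lo,hi,nm in((.195,.24,"hi"),):
        m=(z>lo)&(z<hi)&(W[...,0]>.4)&(W[...,0]<.7)&(abs(W[...,1])<.25)
        k,l,st,c=cv2.connectedComponentsWithStats(m.astype(np.uint8))
        for i in range(1,k):
            if st[i,4]>4: Q=W[l==i]; print(nm,st[i],Q.mean(0),Q.min(0),Q.max(0))
E
```

```text
s 274 [ 0.5801 -0.1899  0.161 ] [0.6547 0.2446 0.1689]
x=a*y+b [0.1189 0.6057]
hi [360 164  17  23 164] [ 0.5262 -0.0686  0.2106] [ 0.4866 -0.0867  0.1951] [ 0.5807 -0.0535  0.2337]
hi [318 170   3   8  22] [0.5899 0.062  0.2089] [0.5817 0.0584 0.1968] [0.5969 0.0663 0.22  ]
hi [288 178   9   7  37] [0.6038 0.1411 0.1985] [0.5928 0.1283 0.1954] [0.6148 0.1528 0.203 ]
t 547 [ 0.5802 -0.1899  0.161 ] [0.6602 0.2416 0.169 ]
x=a*y+b [0.1338 0.6105]
hi [294 159  11  10  63] [0.6061 0.1375 0.1987] [0.5952 0.1251 0.1951] [0.6188 0.1499 0.2052]
hi [329 165   5   7  21] [0.5925 0.059  0.2118] [0.5885 0.0541 0.1961] [0.5983 0.0637 0.22  ]
hi [382 174  11  10  61] [ 0.5736 -0.08    0.1982] [ 0.5613 -0.0912  0.1951] [ 0.5844 -0.0668  0.2037]
hi [378 192  14   9 101] [ 0.5238 -0.0706  0.218 ] [ 0.518  -0.0854  0.1953] [ 0.5337 -0.0565  0.2338]
hi [381 206   6   6  22] [ 0.4936 -0.067   0.2119] [ 0.4901 -0.0729  0.1975] [ 0.4999 -0.0626  0.2226]
```

View pics/s1.png

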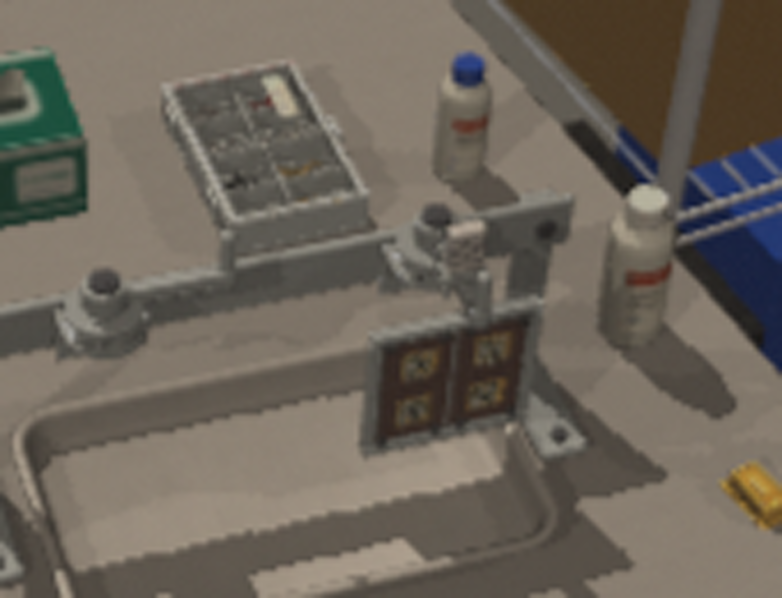

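View pics/t1.png

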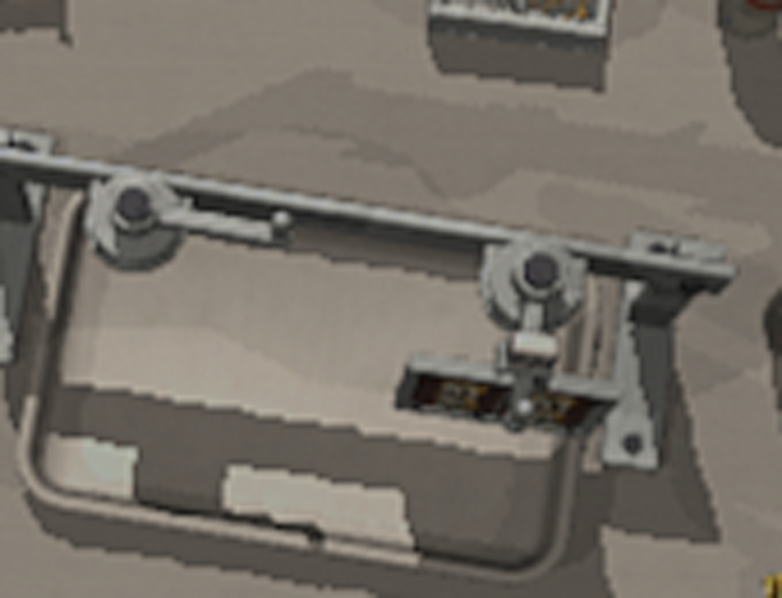

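View pics/scene0.png

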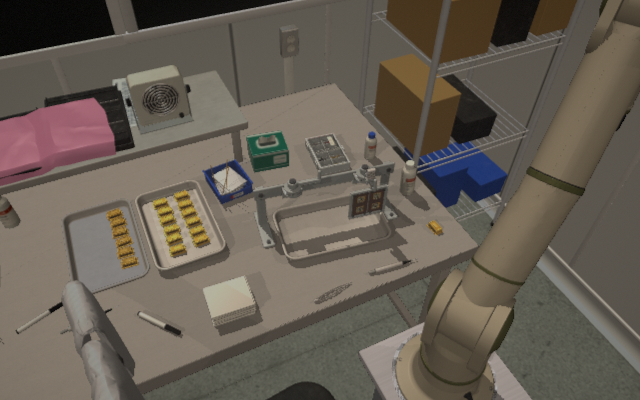

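The pictures show hook b folded with its pin at top (330,168), hook a out with its pin at (382,208), and the carrier tab at (385,196). These agree with the network's landmarks and the 80 mm pin radius. The rail is yawed about -0.148 rad. I'll move to just above pin b.

Emit:
drive_tool(plan=[[40, [0.75, -0.716, -0.28], [0, 0, 0]], [40, [0.75, -0.716, -0.28], [0, 0, 0]], [40, [0.75, -0.716, -0.28], [0, 0, 0]], [40, [0.75, -0.716, -0.28], [0, 0, 0]], [40, [0.75, -0.716, -0.28], [0, 0, 0]], [40, [0.75, -0.716, -0.28], [0, 0, 0]]])

```text
time_s: 2.0
ee_pos: [0.3985, -0.4157, 0.3029]
ee_rot: [3.069, 0.67, 0.004]
force: [-1.1, -0.6, 0.4]
finger_gap: 0.0344
finger_force: 0.0
```

Emit:
drive_tool(plan=[[40, [0.75, -0.716, 0], [0, 0, 0]], [40, [0.75, -0.716, 0], [0, 0, 0]], [40, [0.75, -0.716, 0], [0, 0, 0]], [40, [0.75, -0.716, 0], [0, 0, 0]], [40, [0.75, -0.716, 0], [0, 0, 0]], [40, [0.75, -0.716, 0], [0, 0, 0]]])

```text
time_s: 2.6
ee_pos: [0.4951, -0.1738, 0.3016]
ee_rot: [-3.067, -0.674, -0.003]
force: [1.2, 0.4, 0.1]
finger_gap: 0.0342
finger_force: 0.0
```

Emit:
drive_tool(plan=[[40, [0.75, -0.712, 0], [0, 0, -0.5]], [40, [0.75, -0.712, 0], [0, 0, -0.5]], [40, [0.75, -0.712, 0], [0, 0, -0.5]], [40, [0.75, -0.712, 0], [0, 0, -0.5]], [40, [0.75, -0.712, 0], [0, 0, -0.5]], [40, [0.75, -0.712, 0], [0, 0, -0.5]], [40, [0.75, -0.712, 0], [0, 0, -0.5]], [40, [0.75, -0.712, 0], [0, 0, -0.5]], [40, [0.75, -0.712, 0], [0, 0, -0.5]]])

```text
time_s: 3.5
ee_pos: [0.5903, 0.0587, 0.3011]
ee_rot: [2.382, 2.048, -0.001]
force: [-0.4, -0.7, 1.8]
finger_gap: 0.0341
finger_force: 0.0
```

```bash
cat >> h.py <<'E'
PSI=-0.148
XR=np.array([np.cos(PSI),np.sin(PSI)]);YR=np.array([-np.sin(PSI),np.cos(PSI)])
PB=np.array([.605,.138]);PA=np.array([.5730,-.0795])
def pin(P,th,r=.08): return P+r*(-YR*np.cos(th)-XR*np.sin(th))
def cur():
    s=arm.sense();M=R.from_rotvec(s["ee_rot"]);return np.array(s["ee_pos"]),M
def mv(p,yaw,pos=None,M=None):
    """scaled tool-frame row to world TCP p with tool pointing down at yaw of tool x"""
    if pos is None: pos,M=cur()
    T=R.from_matrix(np.array([[np.cos(yaw),np.sin(yaw),0],[np.sin(yaw),-np.cos(yaw),0],[0,0,-1]]))
    return (M.inv().apply(np.array(p)-pos)/.25).round(4).tolist(),((M.inv()*T).as_rotvec()/2).round(4).tolist()
E
python3 - <<'E'
from h import *
print(pin(PB,0),pin(PA,np.pi/2),cur()[1].as_matrix())
print(mv([*((pin(PB,0)+[.591,.06])/2),.194],PSI+np.pi/2))
E
```

```text
[0.5932 0.0589] [ 0.4939 -0.0677] [[ 0.1496  0.9887 -0.0003]
 [ 0.9887 -0.1496 -0.0003]
 [-0.0003 -0.0002 -1.    ]]
([0.0041, 0.0066, 0.4286], [-0.0001, 0.0002, -0.0011])
```

Emit:
drive_tool(plan=[[30, [0.004, 0.0066, 0.15], [0, 0, 0]], [30, [0.004, 0.0066, 0.28], [0, 0, 0]], [30, [0.004, 0.0066, 0.36], [0, 0, 0]], [30, [0.004, 0.0066, 0.428], [0, 0, 0]], [30, [0.004, 0.0066, 0.428], [0, 0, 0]], [20, [0.004, 0.0066, 0.428], [0, 0, 0]], [20, [0.004, 0.0066, 0.428], [0, 0, 0]], [20, [0.004, 0.0066, 0.428], [0, 0, 0]], [20, [0.004, 0.0066, 0.428], [0, 0, 0]]])

```text
time_s: 4.4
ee_pos: [0.5925, 0.0603, 0.1951]
ee_rot: [2.377, 2.052, 0.002]
force: [-0.1, -0.1, -0.5]
finger_gap: 0.0168
finger_force: 0.0
```

Emit:
drive_tool(plan=[[16, [0, 0, 0], [0, 0, 0]], [16, [0, 0, 0], [0, 0, 0]], [14, [0, 0, 0], [0, 0, 0]], [14, [0, 0, 0], [0, 0, 0]]])

```text
time_s: 4.8
ee_pos: [0.5921, 0.0604, 0.1943]
ee_rot: [-2.377, -2.054, 0.0]
force: [-0.7, -0.0, 1.1]
finger_gap: 0.0121
finger_force: 0.0
```

Emit:
drive_tool(plan=[[0, [0, 0, 0], [0, 0, 0]], [0, [0, 0, 0], [0, 0, 0]], [0, [0, 0, 0], [0, 0, 0]], [0, [0, 0, 0], [0, 0, 0]]])

```text
time_s: 5.2
ee_pos: [0.5922, 0.0604, 0.1944]
ee_rot: [2.377, 2.053, 0.0]
force: [-0.9, -0.2, 2.1]
finger_gap: 0.0077
finger_force: 58.6
```

Emit:
drive_tool(plan=[[0, [0, 0, -0.01], [0, 0, 0]], [0, [0, 0, -0.02], [0, 0, 0]], [0, [0, 0, -0.03], [0, 0, 0]], [0, [0, 0, -0.04], [0, 0, 0]], [0, [0, 0, -0.04], [0, 0, 0]], [0, [0, 0, -0.04], [0, 0, 0]]])

```text
time_s: 5.8
ee_pos: [0.592, 0.0604, 0.2042]
ee_rot: [-2.377, -2.053, 0.0]
force: [-0.0, 0.9, -5.0]
finger_gap: 0.0076
finger_force: 58.4
```

```bash
cat >> h.py <<'E'
def hub(P,cams=("top","scene")):
    for c in cams:
        W=world(shot(c)); m=(np.hypot(W[...,0]-P[0],W[...,1]-P[1])<.009)&(W[...,2]>.19)&(W[...,2]<.225)
        print(c,m.sum(),"hub z",np.median(W[m][:,2]) if m.any() else None, W[m].mean(0) if m.any() else None)
E
python3 - <<'E'
from h import *
hub(PA);hub(PB)
pos,M=cur();print(pos)
E
```

```text
top 0 hub z None None
scene 21 hub z 0.19824718622952725 [ 0.5726 -0.0784  0.1985]
top 43 hub z 0.20835249425012917 [0.6047 0.1377 0.208 ]
scene 26 hub z 0.20848710765887674 [0.6038 0.138  0.208 ]
[0.592  0.0604 0.2041]
```

Emit:
drive_tool(plan=[[0, [0.002, -0.0314, 0], [0, 0, 0.05]], [0, [0.0072, -0.0624, 0], [0, 0, 0.1]], [0, [0.0156, -0.0928, 0], [0, 0, 0.15]], [0, [0.0156, -0.0928, 0], [0, 0, 0.15]]])

```text
time_s: 6.4
ee_pos: [0.5689, 0.0681, 0.2043]
ee_rot: [-2.658, -1.674, 0.001]
force: [0.5, 0.9, -4.9]
finger_gap: 0.0076
finger_force: 58.4
```

Emit:
drive_tool(plan=[[0, [0.002, -0.0314, 0], [0, 0, 0.05]], [0, [0.0072, -0.0624, 0], [0, 0, 0.1]], [0, [0.0156, -0.0928, 0], [0, 0, 0.15]], [0, [0.0268, -0.1222, 0], [0, 0, 0.2]], [0, [0.0408, -0.1503, 0], [0, 0, 0.25]], [0, [0.0576, -0.1768, 0], [0, 0, 0.3]], [0, [0.0772, -0.2016, 0], [0, 0, 0.35]], [0, [0.0772, -0.2016, 0], [0, 0, 0.35]]])

```text
time_s: 7.2
ee_pos: [0.5317, 0.1074, 0.204]
ee_rot: [3.07, 0.667, -0.003]
force: [-2.9, -0.0, -5.2]
finger_gap: 0.0072
finger_force: 58.5
```

Emit:
drive_tool(plan=[[0, [0, 0, 0.008], [0, 0, 0]], [6, [0, 0, 0.012], [0, 0, 0]], [14, [0, 0, 0.012], [0, 0, 0]], [14, [0, 0, 0.012], [0, 0, 0]], [14, [0, 0, 0.012], [0, 0, 0]]])

```text
time_s: 7.7
ee_pos: [0.5336, 0.1065, 0.2016]
ee_rot: [-3.071, -0.663, -0.003]
force: [-0.2, -0.2, -0.2]
finger_gap: 0.0122
finger_force: 0.0
```

```bash
python3 - <<'E'
from h import *
hub(PB)
pos,M=cur();print(pos, M.as_matrix()[:,0]); v=PB-pos[:2]; print(np.hypot(*v), "th",np.arctan2(v@XR,v@YR))
E
```

```text
top 0 hub z None None
scene 24 hub z 0.2057054249965767 [0.6038 0.1386 0.2042]
[0.5332 0.1066 0.2015] [0.9111 0.4122 0.001 ]
0.07832959350066263 th 1.010878625190773
```

Emit:
drive_tool(plan=[[14, [0.0006, -0.0157, 0], [0, 0, 0.025]], [14, [0.002, -0.0314, 0], [0, 0, 0.05]], [14, [0.0042, -0.047, 0], [0, 0, 0.075]], [14, [0.0072, -0.0624, 0], [0, 0, 0.1]], [14, [0.0072, -0.0624, 0], [0, 0, 0.1]]])

```text
time_s: 8.3
ee_pos: [0.5278, 0.1219, 0.2013]
ee_rot: [3.122, 0.352, 0.0]
force: [-0.9, -0.1, 0.2]
finger_gap: 0.0123
finger_force: 0.0
```

```bash
cat > chk.py <<'E'
from h import *
import sys
hub(PB,("scene",))
pos,M=cur(); v=PB-pos[:2]; print(pos,np.hypot(*v), "th",np.arctan2(v@XR,v@YR),"F",arm.sense()["force"])
E
python3 chk.py
```

```text
scene 0 hub z None None
[0.528  0.1219 0.2013] 0.07869938372623743 th 1.2163102210075611 F [ 0.9346 -0.3198  0.4677]
```

```bash
python3 - <<'E'
from h import *
a=shot("scene");b=shot("top")
for d in(a,b): print(pix(d,[*PB,.206]),pix(d,[*pin(PB,1.2),.22]))
im=np.hstack([cv2.resize(x["image"][100:240,240:400,::-1],None,fx=2.5,fy=2.5,interpolation=cv2.INTER_CUBIC) for x in(a,b)])
cv2.imwrite("pics/c1.png",im)
E
```

```text
[[292.4853 178.2492]] [[309.7611 190.4643]]
[[298.6425 163.184 ]] [[305.0334 193.0575]]
```

View pics/c1.png

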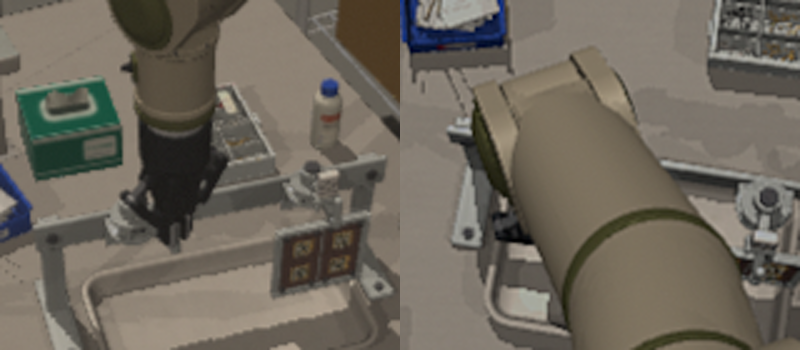

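```bash
cat > chk.py <<'E'
from h import *
pos,M=cur(); v=PB-pos[:2]; th=np.arctan2(v@XR,v@YR)
print(pos,np.hypot(*v), "th",th,"F",arm.sense()["force"])
W=world(shot("scene")); m=(np.hypot(*(W[...,:2]-pos[:2]).transpose(2,0,1))<.025)&(W[...,2]>.16)&(W[...,2]<.2)
P=W[m]; print(m.sum(), np.percentile(P[:,2],[0,5,25,50,75,95]), P.mean(0)); hub(PB,("scene",))
E
python3 chk.py
```

```text
[0.5281 0.1218 0.2013] 0.0786158730836979 th 1.2149517615474377 F [ 0.4372 -0.1516 -0.8542]
20 [0.1784 0.181  0.1872 0.1903 0.1924 0.1969] [0.5268 0.1228 0.1896]
scene 0 hub z None None
```

Emit:
drive_tool(plan=[[14, [0.0003, -0.0094, 0], [0, 0, 0.015]], [14, [0.0009, -0.0189, 0], [0, 0, 0.03]], [14, [0.0009, -0.0189, 0], [0, 0, 0.03]]])

```text
time_s: 8.85
ee_pos: [0.5269, 0.1266, 0.2013]
ee_rot: [3.131, 0.256, -0.0]
force: [-0.1, -0.8, 0.5]
finger_gap: 0.0116
finger_force: 0.4
```

```bash
python3 chk.py
```

```text
[0.5269 0.1266 0.2013] 0.07890491340102782 th 1.2776496204515293 F [-0.0956 -0.8161  0.4647]
17 [0.1812 0.1827 0.185  0.1891 0.1949 0.1956] [0.5244 0.1257 0.1893]
scene 0 hub z None None
```

Emit:
drive_tool(plan=[[14, [0.0003, -0.0094, 0], [0, 0, 0.015]], [14, [0.0009, -0.0189, 0], [0, 0, 0.03]], [14, [0.0009, -0.0189, 0], [0, 0, 0.03]]])

```text
time_s: 9.25
ee_pos: [0.5263, 0.1315, 0.2012]
ee_rot: [-3.137, -0.163, 0.0]
force: [-0.8, -1.1, 0.0]
finger_gap: 0.0122
finger_force: 0.3
```

```bash
python3 chk.py
```

```text
[0.5263 0.1315 0.2012] 0.0789956162675794 th 1.3405192445100982 F [-0.7839 -1.0645  0.0363]
16 [0.1826 0.1826 0.185  0.1893 0.1939 0.1982] [0.5235 0.1312 0.1897]
scene 8 hub z 0.20414380569021334 [0.6    0.134  0.2038]
```

Emit:
drive_tool(plan=[[14, [0.0003, -0.0094, 0], [0, 0, 0.015]], [14, [0.0009, -0.0189, 0], [0, 0, 0.03]], [14, [0.0009, -0.0189, 0], [0, 0, 0.03]]])

```text
time_s: 9.65
ee_pos: [0.5261, 0.1362, 0.2012]
ee_rot: [-3.141, -0.068, 0.0]
force: [-0.0, -0.1, -0.1]
finger_gap: 0.0121
finger_force: 0.2
```

```bash
python3 chk.py
```

```text
[0.5261 0.1362 0.2012] 0.07893567836682659 th 1.4000235760854514 F [-0.0012 -0.0657 -0.0892]
19 [0.1805 0.1824 0.1883 0.1914 0.1952 0.1971] [0.522  0.1359 0.191 ]
scene 13 hub z 0.20517148597452414 [0.6025 0.1366 0.205 ]
```

Emit:
drive_tool(plan=[[14, [0.0003, -0.0094, 0], [0, 0, 0.015]], [14, [0.0009, -0.0189, 0], [0, 0, 0.03]], [14, [0.0009, -0.0189, 0], [0, 0, 0.03]]])

```text
time_s: 10.05
ee_pos: [0.5261, 0.1409, 0.2012]
ee_rot: [-3.141, 0.026, 0.0]
force: [-0.7, -1.2, 0.2]
finger_gap: 0.0117
finger_force: 0.2
```

```bash
python3 chk.py
```

```text
[0.5261 0.1409 0.2012] 0.0789333037749952 th 1.4599124788706215 F [-0.7391 -1.2202  0.1969]
18 [0.182  0.183  0.1874 0.192  0.1959 0.1997] [0.5218 0.1411 0.1919]
scene 13 hub z 0.20589850700805462 [0.602  0.1415 0.205 ]
```

Emit:
drive_tool(plan=[[14, [0.0003, -0.0094, 0], [0, 0, 0.015]], [14, [0.0009, -0.0189, 0], [0, 0, 0.03]], [14, [0.0009, -0.0189, 0], [0, 0, 0.03]]])

```text
time_s: 10.45
ee_pos: [0.5264, 0.1457, 0.2012]
ee_rot: [-3.139, 0.12, 0.0]
force: [0.3, 0.1, -0.4]
finger_gap: 0.0118
finger_force: 0.2
```

```bash
python3 chk.py
```

```text
[0.5264 0.1457 0.2012] 0.07893140824438993 th 1.5201602533120724 F [ 0.258   0.1077 -0.4452]
26 [0.1832 0.1842 0.1857 0.1925 0.1952 0.1994] [0.523  0.145  0.1914]
scene 6 hub z 0.20456359767556337 [0.6044 0.1439 0.204 ]
```

Emit:
drive_tool(plan=[[14, [0.0003, -0.0094, 0], [0, 0, 0.015]], [14, [0.0009, -0.0189, 0], [0, 0, 0.03]], [14, [0.0009, -0.0189, 0], [0, 0, 0.03]]])

```text
time_s: 10.85
ee_pos: [0.5271, 0.1504, 0.2012]
ee_rot: [-3.134, 0.214, 0.0]
force: [-0.0, -0.6, 0.3]
finger_gap: 0.0121
finger_force: 0.2
```

```bash
python3 chk.py
```

```text
[0.5271 0.1504 0.2012] 0.0789283388254294 th 1.5805846929849525 F [-0.0073 -0.5804  0.2766]
21 [0.1825 0.1829 0.1875 0.1915 0.1945 0.1991] [0.5237 0.1499 0.1911]
scene 4 hub z 0.19964423633048212 [0.6028 0.1452 0.2   ]
```

Emit:
drive_tool(plan=[[14, [0.0003, -0.0094, 0], [0, 0, 0.015]], [14, [0.0009, -0.0189, 0], [0, 0, 0.03]], [14, [0.0009, -0.0189, 0], [0, 0, 0.03]]])

```text
time_s: 11.25
ee_pos: [0.528, 0.1552, 0.2013]
ee_rot: [-3.126, 0.308, -0.0]
force: [0.8, -0.7, -0.2]
finger_gap: 0.0118
finger_force: 0.0
```

```bash
python3 chk.py
```

```text
[0.528  0.1552 0.2013] 0.07884953060070266 th 1.6422354066340306 F [ 0.8245 -0.7245 -0.2153]
27 [0.175  0.1753 0.1819 0.1879 0.1928 0.1976] [0.5251 0.1555 0.187 ]
scene 0 hub z None None
```

Emit:
drive_tool(plan=[[22, [0, 0, 0], [0, 0, 0]], [22, [0, 0, -0.1], [0, 0, 0]], [22, [0, 0, -0.3], [0, 0, 0]], [22, [0, 0, -0.5], [0, 0, 0]], [22, [0, 0, -0.5], [0, 0, 0]]])

```text
time_s: 11.85
ee_pos: [0.5307, 0.1552, 0.3327]
ee_rot: [-3.122, 0.306, -0.015]
force: [-0.2, -0.5, -1.2]
finger_gap: 0.019
finger_force: 0.0
```

```bash
cat > rep.py <<'E'
from h import *
for c in("scene","top"):
    d=shot(c); W=world(d); z=W[...,2]
    m=(z>.193)&(z<.24)&(W[...,0]>.4)&(W[...,0]<.7)&(abs(W[...,1])<.25)
    k,l,st,_=cv2.connectedComponentsWithStats(m.astype(np.uint8))
    for i in range(1,k):
        if st[i,4]>4: Q=W[l==i]; print(c,st[i,4],Q.mean(0),"top",np.percentile(Q[:,2],90))
E
python3 rep.py; python3 chk.py|tail -1
```

```text
scene 186 [ 0.5291 -0.0691  0.2083] top 0.22747717584584903
scene 45 [0.6032 0.1404 0.1976] top 0.20105362403558502
scene 32 [0.5245 0.1552 0.2078] top 0.21817588351000294
top 76 [ 0.5733 -0.079   0.1976] top 0.2011726309485719
top 104 [ 0.5237 -0.0707  0.2173] top 0.23034141718443302
top 22 [ 0.4935 -0.067   0.2122] top 0.2217930767478919
scene 25 hub z 0.1982522257535694 [0.604  0.1388 0.1977]
```

```bash
python3 - <<'E'
from h import *
for c in("scene","top"):
    W=world(shot(c));m=(W[...,2]>.205)&(W[...,2]<.24)&(np.hypot(W[...,0]-.524,W[...,1]+.071)<.02)
    P=W[m];q=np.c_[P[:,:2]@XR,P[:,:2]@YR]
    print(c,m.sum(),P.mean(0),P.min(0),P.max(0),"rail mid",(q.min(0)+q.max(0))/2,np.ptp(q,0))
    t=P[:,2]>.226;print("top",t.sum(),P[t].mean(0))
print([.573@XR if 0 else PA@XR,PA@YR],pin(PA,np.pi/2))
g=PA-.05*XR;print(g,mv([*g,.29],PSI))
E
```

```text
scene 79 [ 0.522  -0.0678  0.2201] [ 0.5132 -0.0822  0.2053] [ 0.536  -0.0552  0.2338] rail mid [0.529  0.0087] [0.0204 0.0267]
top 30 [ 0.5229 -0.0679  0.2292]
top 76 [ 0.5245 -0.0711  0.2246] [ 0.5187 -0.0835  0.2051] [ 0.5331 -0.0587  0.2362] rail mid [0.5304 0.0065] [0.0119 0.0248]
top 44 [ 0.5258 -0.0727  0.2294]
[np.float64(0.5784590437861326), np.float64(0.005863843622846611)] [ 0.4939 -0.0677]
[ 0.5235 -0.0721] ([0.1613, 0.8917, 0.1405], [0.0007, 0.0011, -0.0235])
```

```bash
python3 -c "
from h import *
print(mv([.5245,-.0715,.27],PSI))"
```

```text
([0.1647, 0.8884, 0.2205], [0.0007, 0.0011, -0.0235])
```

Emit:
drive_tool(plan=[[60, [0.165, 0.888, 0.22], [0.0007, 0.0011, -0.0235]], [60, [0.165, 0.888, 0.22], [0.0007, 0.0011, -0.0235]], [60, [0.165, 0.888, 0.22], [0.0007, 0.0011, -0.0235]], [60, [0.165, 0.888, 0.22], [0.0007, 0.0011, -0.0235]], [60, [0.165, 0.888, 0.22], [0.0007, 0.0011, -0.0235]], [60, [0.165, 0.888, 0.22], [0.0007, 0.0011, -0.0235]], [60, [0.165, 0.888, 0.22], [0.0007, 0.0011, -0.0235]]])

```text
time_s: 12.85
ee_pos: [0.5248, -0.0716, 0.2702]
ee_rot: [-3.132, 0.235, 0.0]
force: [-0.1, 0.4, 0.6]
finger_gap: 0.0512
finger_force: 0.0
```

```bash
python3 -c "
from h import *
print(cur()[0],mv([.5245,-.0715,.199],PSI))"
```

```text
[ 0.5248 -0.0716  0.2702] ([-0.0012, -0.0, 0.2846], [-0.0006, 0.0001, -0.001])
```

Emit:
drive_tool(plan=[[60, [-0.001, 0, 0.12], [0, 0, 0]], [60, [-0.001, 0, 0.22], [0, 0, 0]], [60, [-0.001, 0, 0.284], [0, 0, 0]], [45, [-0.001, 0, 0.284], [0, 0, 0]], [36, [-0.001, 0, 0.284], [0, 0, 0]], [30, [-0.001, 0, 0.284], [0, 0, 0]], [30, [-0.001, 0, 0.284], [0, 0, 0]], [30, [-0.001, 0, 0.284], [0, 0, 0]]])

```text
time_s: 13.65
ee_pos: [0.5258, -0.0708, 0.2011]
ee_rot: [-3.131, 0.232, -0.006]
force: [-0.1, 0.5, 1.6]
finger_gap: 0.026
finger_force: 0.6
```

Emit:
drive_tool(plan=[[26, [0, 0, 0], [0, 0, 0]], [26, [0, 0, 0], [0, 0, 0]], [0, [0, 0, 0], [0, 0, 0]], [0, [0, 0, 0], [0, 0, 0]], [0, [0, 0, 0], [0, 0, 0]], [0, [0, 0, 0], [0, 0, 0]]])

```text
time_s: 14.25
ee_pos: [0.5258, -0.0708, 0.2011]
ee_rot: [-3.131, 0.232, -0.006]
force: [-0.9, 2.6, 6.5]
finger_gap: 0.0226
finger_force: 58.5
```

Emit:
drive_tool(plan=[[0, [0, 0, -0.016], [0, 0, 0]], [0, [0, 0, -0.032], [0, 0, 0]], [0, [0, 0, -0.048], [0, 0, 0]], [0, [0, 0, -0.064], [0, 0, 0]], [0, [0, 0, -0.068], [0, 0, 0]], [0, [0, 0, -0.068], [0, 0, 0]]])

```text
time_s: 14.85
ee_pos: [0.5253, -0.0711, 0.2174]
ee_rot: [-3.132, 0.233, -0.004]
force: [0.2, -0.1, -2.7]
finger_gap: 0.0228
finger_force: 58.8
```

```bash
python3 - <<'E'
from h import *
p,M=cur();print(p,M.as_matrix()[:,0])
a=shot("scene");b=shot("top")
hub(PA);
im=cv2.resize(a["image"][140:250,310:430,::-1],None,fx=5,fy=5,interpolation=cv2.INTER_CUBIC)
cv2.imwrite("pics/c2.png",im)
W=world(a); m=(abs(W[...,0]-.515)<.06)&(abs(W[...,1]+.072)<.09)&(W[...,2]>.05)&(W[...,2]<.19)
P=W[m]; Q=np.c_[P[:,:2]@XR,P[:,:2]@YR,P[:,2]]
for lo in (.06,.08,.1,.12,.14,.15,.16):
    k=(Q[:,2]>lo)&(Q[:,2]<lo+.01); print(lo,k.sum(),np.percentile(Q[k],[2,98],0).ravel() if k.any() else "")
E
```

```text
[ 0.5253 -0.0711  0.2174] [ 0.989  -0.1477  0.0024]
top 0 hub z None None
scene 1 hub z 0.19674589565849465 [ 0.5772 -0.0723  0.1967]
0.06 89 [ 0.5209 -0.0478  0.0604  0.5314  0.0664  0.0699]
0.08 73 [ 0.5213 -0.0484  0.0802  0.5308  0.0668  0.0898]
0.1 93 [ 0.5214 -0.0503  0.1002  0.5321  0.066   0.1099]
0.12 77 [ 0.5213 -0.0481  0.1202  0.5312  0.0661  0.1298]
0.14 88 [ 0.5209 -0.047   0.1402  0.5309  0.0666  0.1497]
0.15 99 [ 0.5206 -0.0484  0.1504  0.573   0.0649  0.1598]
0.16 133 [ 0.5208 -0.0477  0.1606  0.5656  0.0632  0.1699]
```

View pics/c2.png

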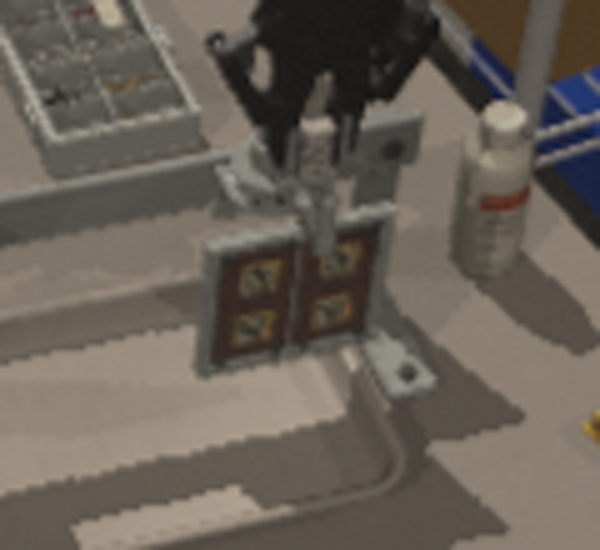

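The carrier is lifted clear by 16 mm (force -2.7 N, so it is held). I'll shift it sideways off the bar, then back toward the robot, and measure hook b meanwhile.

Emit:
drive_tool(plan=[[0, [0, 0.04, 0], [0, 0, 0]], [0, [0, 0.08, 0], [0, 0, 0]], [0, [0, 0.12, 0], [0, 0, 0]], [0, [0, 0.16, 0], [0, 0, 0]], [0, [0, 0.18, 0], [0, 0, 0]], [0, [0, 0.18, 0], [0, 0, 0]]])

```text
time_s: 15.65
ee_pos: [0.5183, -0.1168, 0.2172]
ee_rot: [-3.132, 0.235, -0.004]
force: [0.0, 0.7, -3.6]
finger_gap: 0.023
finger_force: 58.9
```

```bash
python3 rep.py; python3 - <<'E'
from h import *
p,M=cur();print(p)
t=shot("top");W=world(t)
# bar b: points z .183-.192 between hub and pin
r=W[...,:2]-PB; x=r@XR;y=r@YR
m=(W[...,2]>.180)&(W[...,2]<.193)&(x<-.02)&(x>-.073)&(abs(y)<.025)
print(m.sum()); P=np.c_[x[m],y[m]]; print(np.polyfit(P[:,0],P[:,1],1),P.mean(0))
E
```

```text
scene 145 [ 0.5126 -0.1144  0.2206] top 0.2360343366020304
scene 41 [ 0.5707 -0.0752  0.1978] top 0.20190956458874731
scene 49 [0.6031 0.1409 0.1971] top 0.20115401126687968
scene 26 [ 0.4916 -0.0651  0.2062] top 0.21738654838258492
scene 32 [0.5243 0.1553 0.2073] top 0.21795087056146645
top 70 [0.6069 0.1377 0.1974] top 0.2003086076036394
top 56 [ 0.5763 -0.0787  0.1972] top 0.20039879694756663
top 24 [0.5269 0.1509 0.2112] top 0.21909764077460236
top 63 [ 0.5123 -0.1153  0.2215] top 0.2366701487648464
top 21 [ 0.4935 -0.068   0.2126] top 0.22040814802228784
[ 0.5186 -0.1155  0.2172]
77
[-0.0064  0.0006] [-0.0447  0.0009]
```

Emit:
drive_tool(plan=[[0, [-0.07, 0, 0], [0, 0, 0]], [0, [-0.14, 0, 0], [0, 0, 0]], [0, [-0.21, 0, 0], [0, 0, 0]], [0, [-0.26, 0, 0], [0, 0, 0]], [0, [-0.28, 0, 0], [0, 0, 0]], [0, [-0.28, 0, 0], [0, 0, 0]]])

```text
time_s: 16.4
ee_pos: [0.4493, -0.105, 0.2173]
ee_rot: [-3.132, 0.232, -0.004]
force: [0.2, -0.5, -3.4]
finger_gap: 0.0228
finger_force: 59.0
```

```bash
python3 -c "
from h import *
print(cur()[0],arm.sense()['force'],mv([.4822,.113,.2175],-.166))"
```

```text
[ 0.4493 -0.105   0.2173] [ 0.2004 -0.5369 -3.406 ] ([0.0018, -0.8821, 0.0003], [-0.0007, -0.0013, 0.0091])
```

Now across to the left, slowly enough that the carrier doesn't swing.

Emit:
drive_tool(plan=[[0, [0.002, -0.05, 0], [0, 0, 0.001]], [0, [0.002, -0.14, 0], [0, 0, 0.002]], [0, [0.002, -0.25, 0], [0, 0, 0.003]], [0, [0.002, -0.36, 0], [0, 0, 0.004]], [0, [0.002, -0.47, 0], [0, 0, 0.005]], [0, [0.002, -0.58, 0], [0, 0, 0.006]], [0, [0.002, -0.69, 0], [0, 0, 0.007]], [0, [0.002, -0.79, 0], [0, 0, 0.009]], [0, [0.002, -0.86, 0], [0, 0, 0.009]], [0, [0.002, -0.882, 0], [0, 0, 0.009]], [0, [0.002, -0.882, 0], [0, 0, 0.009]]])

```text
time_s: 17.5
ee_pos: [0.4829, 0.1134, 0.2172]
ee_rot: [-3.13, 0.258, -0.004]
force: [0.2, -0.2, -2.3]
finger_gap: 0.0224
finger_force: 59.3
```

```bash
python3 - <<'E'
from h import *
p,M=cur();print(p,arm.sense()['force'],mv([.5512,.1014,.2175],-.166))
a=shot("scene");W=world(a)
im=cv2.resize(a["image"][140:260,240:400,::-1],None,fx=4.5,fy=4.5,interpolation=cv2.INTER_CUBIC)
cv2.imwrite("pics/c3.png",im)
E
python3 rep.py
```

```text
[0.4829 0.1134 0.2172] [ 0.2064 -0.2374 -2.2596] ([0.2773, 0.0025, -0.0006], [-0.0007, -0.0012, 0.0006])
scene 41 [ 0.5712 -0.0759  0.1976] top 0.2009827361024245
scene 43 [0.6037 0.1414 0.1971] top 0.20034045876972717
scene 24 [ 0.492  -0.0657  0.2067] top 0.21785274093568832
scene 30 [0.5245 0.1552 0.2088] top 0.21808005861073443
scene 165 [0.4762 0.1145 0.2224] top 0.237834030872118
top 81 [ 0.5737 -0.0797  0.1979] top 0.2015044543638597
top 21 [ 0.4935 -0.068   0.2125] top 0.21914786153669846
```

View pics/c3.png

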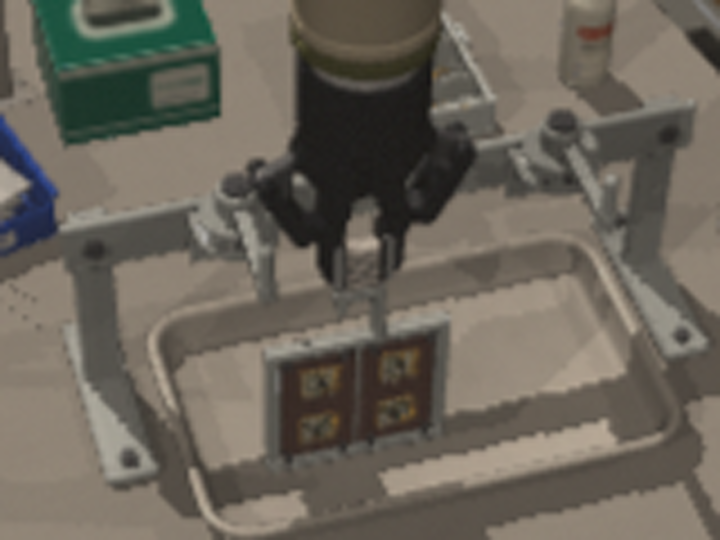

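The carrier hangs straight in the grip, in front of and to the right of hook b (bar at about (262,235) in the crop), with the bar's level between frame and lip. I'll slide in alongside the bar.

Emit:
drive_tool(plan=[[0, [0.05, 0.0025, 0], [0, 0, 0]], [0, [0.1, 0.0025, 0], [0, 0, 0]], [0, [0.15, 0.0025, 0], [0, 0, 0]], [0, [0.2, 0.0025, 0], [0, 0, 0]], [0, [0.25, 0.0025, 0], [0, 0, 0]], [0, [0.277, 0.0025, 0], [0, 0, 0]], [0, [0.277, 0.0025, 0], [0, 0, 0]]])

```text
time_s: 18.35
ee_pos: [0.5517, 0.1004, 0.2173]
ee_rot: [-3.13, 0.262, -0.004]
force: [0.2, 0.3, -3.9]
finger_gap: 0.0231
finger_force: 59.2
```

```bash
python3 - <<'E'
from h import *
p,M=cur();print(p,arm.sense()['force'],mv([.5586,.1458,.2175],-.166))
E
python3 rep.py
```

```text
[0.5517 0.1004 0.2173] [ 0.2348  0.2583 -3.9135] ([-0.0028, -0.1837, -0.0006], [-0.0007, -0.0013, -0.0004])
scene 43 [ 0.5695 -0.0761  0.1981] top 0.20196696790464264
scene 48 [0.6021 0.1414 0.1974] top 0.20072876849775306
scene 154 [0.5447 0.1019 0.221 ] top 0.23670310463778366
scene 27 [ 0.4916 -0.0654  0.2056] top 0.2148559871844044
scene 31 [0.5252 0.1551 0.2075] top 0.217329108791424
top 80 [ 0.5736 -0.079   0.1974] top 0.20099273322198077
top 23 [0.5268 0.1511 0.2121] top 0.22043517315866523
top 21 [ 0.4933 -0.0682  0.2117] top 0.2178478953255534
```

Emit:
drive_tool(plan=[[0, [0, -0.03, 0], [0, 0, 0]], [0, [0, -0.06, 0], [0, 0, 0]], [0, [0, -0.09, 0], [0, 0, 0]], [0, [0, -0.12, 0], [0, 0, 0]], [0, [-0.001, -0.15, 0], [0, 0, 0]], [0, [-0.002, -0.17, 0], [0, 0, 0]], [0, [-0.003, -0.183, 0], [0, 0, 0]], [0, [-0.003, -0.183, 0], [0, 0, 0]]])

```text
time_s: 19.25
ee_pos: [0.5574, 0.1465, 0.2175]
ee_rot: [-3.13, 0.26, -0.003]
force: [0.7, -0.5, -3.1]
finger_gap: 0.0229
finger_force: 59.2
```

```bash
python3 - <<'E'
from h import *
p,M=cur();print(p,arm.sense()['force'])
E
python3 rep.py
```

```text
[0.5574 0.1465 0.2175] [ 0.6941 -0.5182 -3.1077]
scene 43 [ 0.5707 -0.0752  0.1976] top 0.2014238143823682
scene 24 [ 0.4919 -0.0658  0.2065] top 0.2158037616790202
scene 185 [0.5464 0.1487 0.219 ] top 0.23554903661592183
top 78 [ 0.5726 -0.0797  0.1977] top 0.20087186595797518
top 22 [ 0.4937 -0.0679  0.2113] top 0.22011213492751577
```

Emit:
drive_tool(plan=[[0, [0, 0, 0.012], [0, 0, 0]], [0, [0, 0, 0.024], [0, 0, 0]], [0, [0, 0, 0.036], [0, 0, 0]], [0, [0, 0, 0.048], [0, 0, 0]], [0, [0, 0, 0.056], [0, 0, 0]], [0, [0, 0, 0.056], [0, 0, 0]]])

```text
time_s: 19.95
ee_pos: [0.5573, 0.1459, 0.2032]
ee_rot: [-3.13, 0.261, -0.003]
force: [-1.1, 0.3, -2.6]
finger_gap: 0.0228
finger_force: 59.3
```

Emit:
drive_tool(plan=[[0, [0, 0, 0.002], [0, 0, 0]], [0, [0, 0, 0.005], [0, 0, 0]], [0, [0, 0, 0.007], [0, 0, 0]], [0, [0, 0, 0.007], [0, 0, 0]]])

```text
time_s: 20.35
ee_pos: [0.5574, 0.1459, 0.2018]
ee_rot: [-3.13, 0.261, -0.003]
force: [0.3, 0.4, -3.0]
finger_gap: 0.0229
finger_force: 59.3
```

Emit:
drive_tool(plan=[[0, [0, 0, 0.0015], [0, 0, 0]], [0, [0, 0, 0.003], [0, 0, 0]], [0, [0, 0, 0.003], [0, 0, 0]]])

```text
time_s: 20.65
ee_pos: [0.5575, 0.1459, 0.2013]
ee_rot: [-3.129, 0.261, -0.004]
force: [-1.2, -0.5, 0.4]
finger_gap: 0.0228
finger_force: 59.8
```

Seated: the load has transferred at the expected height. I'll open the gripper and retreat upward.

Emit:
drive_tool(plan=[[30, [0, 0, 0], [0, 0, 0]], [32, [0, 0, 0], [0, 0, 0]], [40, [0, 0, 0], [0, 0, 0]], [50, [0, 0, 0], [0, 0, 0]], [55, [0, 0, 0], [0, 0, 0]], [55, [0, 0, -0.05], [0, 0, 0]], [55, [0, 0, -0.15], [0, 0, 0]], [55, [0, 0, -0.3], [0, 0, 0]], [55, [0, 0, -0.4], [0, 0, 0]], [55, [0, 0, -0.4], [0, 0, 0]]])

```text
time_s: 21.65
ee_pos: [0.5589, 0.1462, 0.3056]
ee_rot: [-3.127, 0.261, -0.013]
force: [0.3, -0.8, -0.0]
finger_gap: 0.0469
finger_force: 0.0
```

```bash
python3 - <<'E'
from h import *
a=shot("scene")
im=cv2.resize(a["image"][130:250,250:410,::-1],None,fx=4.5,fy=4.5,interpolation=cv2.INTER_CUBIC)
cv2.imwrite("pics/c4.png",im)
p,M=cur()
# pin a: top (.4936,-.068); yaw for tangential grip at theta pi/2
print(p,mv([.4938,-.068,.285],PSI))
E
python3 rep.py
```

```text
[0.558  0.146  0.3036] ([-0.1122, 0.887, 0.0706], [-0.0017, -0.0029, -0.0091])
scene 47 [ 0.57   -0.0751  0.1975] top 0.20151060677601274
scene 190 [0.56   0.1472 0.2091] top 0.22742362870060037
scene 27 [ 0.4911 -0.0649  0.2059] top 0.21756460624828397
top 80 [ 0.5735 -0.0793  0.1973] top 0.20024378629798353
top 22 [ 0.4936 -0.068   0.2109] top 0.21977497119930778
```

View pics/c4.png

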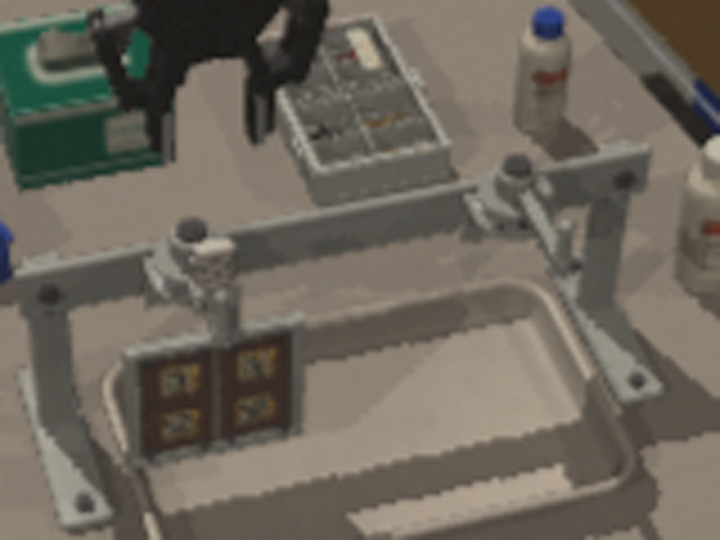

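The carrier hangs level on hook b with its tab at crop (215,262), and the fingers are clear. Next is pin a.

Emit:
drive_tool(plan=[[35, [-0.112, 0.887, 0.05], [-0.0017, -0.0029, -0.009]], [35, [-0.112, 0.887, 0.05], [-0.0017, -0.0029, -0.009]], [35, [-0.112, 0.887, 0.05], [-0.0017, -0.0029, -0.009]], [35, [-0.112, 0.887, 0.05], [-0.0017, -0.0029, -0.009]], [35, [-0.112, 0.887, 0.07], [-0.0017, -0.0029, -0.009]], [30, [-0.112, 0.887, 0.07], [-0.0017, -0.0029, -0.009]], [30, [-0.112, 0.887, 0.07], [-0.0017, -0.0029, -0.009]]])

```text
time_s: 22.5
ee_pos: [0.4926, -0.0682, 0.2825]
ee_rot: [3.131, -0.234, -0.008]
force: [-0.3, 0.7, -0.5]
finger_gap: 0.0255
finger_force: 0.0
```

```bash
python3 -c "
from h import *
print(cur()[0],mv([.4938,-.068,.195],PSI))"
```

```text
[ 0.4926 -0.0682  0.2825] ([0.0065, -0.0022, 0.35], [0.001, 0.0026, -0.0006])
```

Emit:
drive_tool(plan=[[30, [0.0065, -0.002, 0.15], [0.001, 0.0026, 0]], [30, [0.0065, -0.002, 0.27], [0.001, 0.0026, 0]], [30, [0.0065, -0.002, 0.35], [0.001, 0.0026, 0]], [22, [0.0065, -0.002, 0.35], [0.001, 0.0026, 0]], [20, [0.0065, -0.002, 0.35], [0.001, 0.0026, 0]], [17, [0.0065, -0.002, 0.35], [0.001, 0.0026, 0]], [14, [0.0065, -0.002, 0.35], [0.001, 0.0026, 0]], [14, [0.0065, -0.002, 0.35], [0.001, 0.0026, 0]]])

```text
time_s: 23.3
ee_pos: [0.4949, -0.0679, 0.1966]
ee_rot: [-3.133, 0.232, -0.005]
force: [0.2, 0.8, 0.8]
finger_gap: 0.0119
finger_force: 0.4
```

Emit:
drive_tool(plan=[[0, [0, 0, 0], [0, 0, 0]], [0, [0, 0, 0], [0, 0, 0]], [0, [0, 0, 0], [0, 0, 0]], [0, [0, 0, 0], [0, 0, 0]]])

```text
time_s: 23.7
ee_pos: [0.4948, -0.068, 0.1966]
ee_rot: [-3.133, 0.232, -0.005]
force: [-1.5, 1.6, 6.2]
finger_gap: 0.0071
finger_force: 58.7
```

Emit:
drive_tool(plan=[[0, [0, 0, -0.01], [0, 0, 0]], [0, [0, 0, -0.02], [0, 0, 0]], [0, [0, 0, -0.03], [0, 0, 0]], [0, [0, 0, -0.04], [0, 0, 0]], [0, [0, 0, -0.04], [0, 0, 0]], [0, [0, 0, -0.04], [0, 0, 0]]])

```text
time_s: 24.3
ee_pos: [0.4946, -0.0681, 0.2058]
ee_rot: [3.133, -0.232, 0.004]
force: [3.4, 1.4, -4.9]
finger_gap: 0.0075
finger_force: 58.4
```

```bash
python3 -c "
from h import *
p,M=cur();print(p,arm.sense()['force']);hub(PA)
v=np.array([*PA,p[2]])-p;print('c',M.inv().apply(v))"
```

```text
[ 0.4946 -0.0681  0.2058] [ 3.3784  1.3727 -4.8994]
top 0 hub z None None
scene 6 hub z 0.2069449904369054 [ 0.5692 -0.0826  0.2065]
c [ 0.0792 -0.0003  0.0002]
```

Emit:
drive_tool(plan=[[0, [0.0016, 0.0316, 0], [0, 0, -0.05]], [0, [0.0063, 0.0629, 0], [0, 0, -0.1]], [0, [0.0142, 0.0936, 0], [0, 0, -0.15]], [0, [0.0142, 0.0936, 0], [0, 0, -0.15]]])

```text
time_s: 24.8
ee_pos: [0.4954, -0.0925, 0.2059]
ee_rot: [3.132, 0.242, 0.006]
force: [6.7, 0.9, -4.8]
finger_gap: 0.0074
finger_force: 58.5
```

```bash
python3 -c "
from h import *
p,M=cur();print(p,arm.sense()['force'])
v=np.array([*PA,p[2]])-p;print('c',M.inv().apply(v), 'th',np.arctan2(v[:2]@XR,v[:2]@YR))"
```

```text
[ 0.4954 -0.0925  0.2059] [ 6.6833  0.9234 -4.7949]
c [ 0.0787 -0.0009  0.0003] th 1.256366941925399
```

Emit:
drive_tool(plan=[[0, [0.0056, 0.0309, 0], [0, 0, -0.05]], [0, [0.0102, 0.0616, 0], [0, 0, -0.1]], [0, [0.0178, 0.0916, 0], [0, 0, -0.15]], [0, [0.0285, 0.1207, 0], [0, 0, -0.2]], [0, [0.0419, 0.1486, 0], [0, 0, -0.25]], [0, [0.0581, 0.175, 0], [0, 0, -0.3]], [0, [0.0769, 0.1997, 0], [0, 0, -0.35]], [0, [0.098, 0.2224, 0], [0, 0, -0.4]], [0, [0.1213, 0.2429, 0], [0, 0, -0.45]], [0, [0.1213, 0.2429, 0], [0, 0, -0.45]]])

```text
time_s: 25.8
ee_pos: [0.5344, -0.1463, 0.2054]
ee_rot: [-2.714, -1.582, -0.004]
force: [4.1, 5.8, -5.5]
finger_gap: 0.0077
finger_force: 58.5
```

```bash
python3 -c "
from h import *
p,M=cur();print(p,arm.sense()['force'])
v=np.array([*PA,p[2]])-p;print('c',M.inv().apply(v), 'th',np.arctan2(v[:2]@XR,v[:2]@YR));hub(PA)
x=M.as_matrix()[:,0];print('toolyaw th',PSI+np.pi/2-np.arctan2(x[1],x[0]))"; python3 rep.py
```

```text
[ 0.5344 -0.1463  0.2054] [ 4.1398  5.8381 -5.4515]
c [0.0772 0.0007 0.0002] th 0.3764133523223384
top 47 hub z 0.20813468230020105 [ 0.5728 -0.079   0.2073]
scene 21 hub z 0.20702176850802656 [ 0.5719 -0.0795  0.2065]
toolyaw th 0.36730033937870044
scene 199 [ 0.5488 -0.1085  0.2058] top 0.22668294612903783
scene 189 [0.5589 0.1473 0.2091] top 0.22824202866755602
top 81 [0.6064 0.1377 0.1971] top 0.20028129785158655
top 194 [ 0.5634 -0.0963  0.2015] top 0.20866634035648776
top 103 [0.5552 0.1423 0.2174] top 0.2306604311896653
top 23 [0.527  0.1512 0.2113] top 0.218405604523582
```

Emit:
drive_tool(plan=[[0, [0.0062, 0.0365, 0], [0, 0, -0.06]], [0, [0.0127, 0.0724, 0], [0, 0, -0.12]], [0, [0.0243, 0.1094, 0], [0, 0, -0.1837]], [0, [0.0243, 0.1094, 0], [0, 0, -0.1837]], [0, [0.0243, 0.1094, 0], [0, 0, -0.1837]]])

```text
time_s: 26.5
ee_pos: [0.5598, -0.155, 0.2052]
ee_rot: [-2.385, -2.044, -0.001]
force: [3.1, 3.8, -5.2]
finger_gap: 0.0074
finger_force: 58.5
```

```bash
cat > ca.py <<'E'
from h import *
p,M=cur();print(p,arm.sense()['force'])
v=np.array([*PA,p[2]])-p;print('c',M.inv().apply(v), 'th',np.arctan2(v[:2]@XR,v[:2]@YR));hub(PA)
x=M.as_matrix()[:,0];print('toolyaw th',PSI+np.pi/2-np.arctan2(x[1],x[0]))
E
python3 ca.py
```

```text
[ 0.5598 -0.155   0.2052] [ 3.0609  3.7729 -5.2395]
c [0.0767 0.0015 0.0001] th 0.02464754216583118
top 46 hub z 0.20735869571445462 [ 0.5722 -0.0792  0.2072]
scene 24 hub z 0.20702372267193536 [ 0.5704 -0.0784  0.2065]
toolyaw th 0.005720764369424147
```

Near the folded notch, so I'll ease down 2 mm, loosen the fingers and see whether it drops.

Emit:
drive_tool(plan=[[0, [0, 0, 0.008], [0, 0, 0]], [8, [0, 0, 0.008], [0, 0, 0]], [14, [0, 0, 0.008], [0, 0, 0]], [14, [0, 0, 0.008], [0, 0, 0]], [14, [0, 0, 0.008], [0, 0, 0]]])

```text
time_s: 27.1
ee_pos: [0.56, -0.1562, 0.2041]
ee_rot: [2.383, 2.045, 0.001]
force: [0.6, 0.8, 0.1]
finger_gap: 0.012
finger_force: 0.0
```

```bash
python3 ca.py
```

```text
[ 0.56   -0.1562  0.2041] [0.6062 0.7739 0.1189]
c [ 0.0778  0.0012 -0.0001] th 0.01939498354160573
top 43 hub z 0.1985137686453225 [ 0.5725 -0.0793  0.1983]
scene 18 hub z 0.19956492070898 [ 0.5712 -0.0791  0.1988]
toolyaw th 0.004258308656755139
```

Emit:
drive_tool(plan=[[22, [0, 0, 0], [0, 0, 0]], [24, [0, 0, 0], [0, 0, 0]], [24, [0, 0, -0.1], [0, 0, 0]], [24, [0, 0, -0.25], [0, 0, 0]], [24, [0, 0, -0.45], [0, 0, 0]], [24, [0, 0, -0.5], [0, 0, 0]], [24, [-0.3, 0, -0.5], [0, 0, 0]], [24, [-0.3, 0, -0.5], [0, 0, 0]], [24, [-0.3, 0, -0.5], [0, 0, 0]], [24, [-0.3, 0, -0.5], [0, 0, 0]]])

```text
time_s: 28.2
ee_pos: [0.5484, -0.2299, 0.3284]
ee_rot: [2.384, 2.045, 0.001]
force: [0.7, 0.7, -0.6]
finger_gap: 0.0204
finger_force: 0.0
```

```bash
python3 rep.py; python3 - <<'E'
from h import *
print(pin(PA,0))
a=shot("scene","end",(240,120,420,250),4.4)
E
```

```text
scene 27 [ 0.5567 -0.154   0.2069] top 0.21819836890139446
scene 45 [ 0.5702 -0.0755  0.1975] top 0.20029785521726914
scene 187 [0.5601 0.1474 0.2096] top 0.22867903235256096
top 80 [0.6054 0.1374 0.1971] top 0.2006120408670335
top 82 [ 0.5731 -0.0798  0.1977] top 0.2015339960523785
top 102 [0.5554 0.1423 0.2174] top 0.23058748130878895
top 26 [ 0.5598 -0.1577  0.2104] top 0.21723802593460328
top 22 [0.5268 0.1512 0.2134] top 0.21961179337093611
[ 0.5612 -0.1586]
```

View pics/end.png

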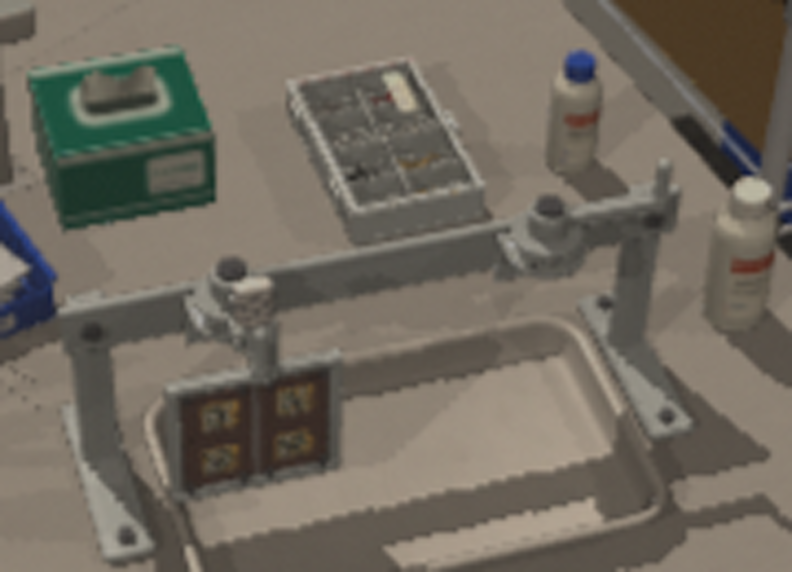

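The picture shows hook a folded along the rail with its pin at crop (663,180). The carrier hangs on hook b with its tab at crop (250,300). Both hubs measure at dropped height and the arm is clear of everything.

```bash
python3 -c "
from plant import arm
print(arm.sign_off())"
```

```text
the job is handed in; nothing more can be done
None
```

I handed the job in at about 28 s: the carrier hangs free on the swung-out, locked hook b, hook a is folded and dropped in its rest, and nothing round about was touched; the sign-off returned no verdict.

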